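# Fit the cup head on the bench mixer and load the sample jar

### The arm

A 7-joint arm with a two-finger parallel gripper is mounted at the origin on a cart in front of the work surface, level with it; the furniture and walls round the work are solid. World frame = base frame: x ahead of the robot, y to its left, z up, the work surface at z = 0. Lengths are in mm, angles in rad, forces in N, time in s.
With the tool pointing down it reaches from about 400 to 875 mm from the base axis. Payload 4.4 kg.
Tool frame: the origin (TCP) lies at the very end of the fingers, on their centre line; the grasp point (between the pads) lies 19 mm behind it; x points along the fingers, z is the direction in which the jaws open and shut, and the axes are right-handed (so a half turn about x gives the same grasp; the last joint's range is limited). The gripper opens to 85 mm and grips with 20 to 120 N. Pads are 22 mm wide; open, the fingers measure 114 mm over their backs; the gripper's body (76 mm by 85 mm) begins 54 mm behind the grasp point. The pads swing forward as they close: fully open they stand 13 mm farther back than shut.
Start: joints at [1.051, 0.628, 0.038, 1.517, -0.027, 0.996, -0.02], TCP at [284.978, -584.213, 231.313] pointing down, gripper open.
Joint ranges: [-3.06, 3.06], [-0.37, 2.12], [-1.25, 1.32], [0.18, 2.47], [-1.1, 4.24], [0.23, 1.98], [-2.94, 2.94]. Speed limits (rad/s): [2.57, 2.57, 3.14, 3.14, 3.14, 3.14, 3.14].

### API

Orientations are given as [roll, pitch, yaw] about the fixed x, y, z axes, in that order (R = Rz(yaw) Ry(pitch) Rx(roll)).
In Python, from cell import ctrl gives the robot as it stands.
- The arm moves only by the shell command python3 -m inch 'ROWS'. ROWS is JSON, a list of rows, each a list of 5 numbers: the shift along the tool's x, y, z in cm, then the turn about the tool's x in degrees, then the finger opening in cm, from 0 to 8.54. A call has 1 to 20 rows; each row shifts and turns the pose as measured when the row begins, along the tool's axes as they then stand; what a row does not reach is not made up. A row lasts 1/8 s, in which the tool goes at most 62.5 mm and 10.7 degrees, less where a joint would pass 70% of its speed; a pose out of reach is approached as far as the arm can. A call with a gripper value outside its range is refused whole. The fingers move at their own pace and stop on an object; the grip force is fixed at half the most. Time passes only in rows, so rows that do not move let the fingers close. It gives the time, the measured TCP pose, the force and the opening at its end, in the units of the state.
- ctrl.read_state(): the state, without advancing time (a new reading comes with each control period).
- ctrl.get_image(name): name is "scene" or "top"; returns a dict with "frame" (420x560x3 uint8, red, green, blue), "z_map" (420x560 float32, mm along the optical axis (not along the pixel's ray), 0 where there is no reading), "K" (3x3 intrinsics, pixels), "eye" and "orientation" of the camera in the world. Camera axes: x right, y down, z forward; pixel columns grow to the right and rows downward; lengths in mm; the calibration is good to about 2 mm. A picture is of the moment at which its call begins.
- ctrl.finish_job(): hands the job in, once; it reports no verdict.
Trained networks look in the newest picture that a camera, given by its name, has taken for a name from the list of things; names that differ only in an ending like _2 or _b are one class to them, and where a whole thing is asked for, a point or a joint stands for the part that bears it (a point fixed in the world has none). Each returns a list of dicts, best first, with "confidence" (0 to 1); they miss things now and then, are a little off and sometimes report something else, mostly with a low value. They report only what shows in the picture. A call takes as long as a camera call. They do not tell look-alikes from the thing itself.
- ctrl.look_for(camera, label): "box" ([centre column, centre row, width, height] as shares, 0 to 1, of the picture: columns of its width, rows of its height, round what is visible of it).
- ctrl.pinpoint(camera, label): "xy" ([column, row] as shares, 0 to 1, of the picture: columns of its width, rows of its height: a listed point, or the origin of a listed thing).
The state is a dict: "clock": time; "qpos": joint angles; "qd": joint speeds; "tau": joint torques, N m; "eef_pos": TCP position; "tool_rot": TCP orientation; "force": force on the tool from outside, world axes, zero at the start; "torque": the same for the moment, N m; "width": finger opening in mm.
Only numpy, scipy, OpenCV 4.12 (cv2) and the standard library are available. Lean on these libraries where they do the work, as an engineer would, in place of code of your own. Each camera call takes 0.05 s, during which the arm holds its last target. There are 200 camera calls.

### The job

Fit the cup head to the bench mixer: lower its stem down the mixer's well, feel over the drive with light pressure until the pin drops into the hidden bearing bore, and let it down fully home and upright; the drive bearing must never be pushed with more than 30 N. Then stand the sample jar upright in the cup, gently, and let go. Leave the flat plate head on its stand and the beaker and the pipette filler where they are.

Things in the scene. Friction and masses are not known exactly. Their poses are not given: they have to be found in the camera images.
- mixer_mouth (a point): Bench mixer, fixed: round white housing 136 mm across at the foot, with a control pod (knob, switch) 103 mm out on its -x side. This point: centre of the round opening, level with the top of the black rubber collar (53 mm outside diameter) round it, 96 mm above the worktop; z up. Below it is a dark well 38 mm in diameter.
- well_floor (a point): On the well's axis, 26 mm below the mouth, level with the drive's flat black face (stiff to turn, 0.6 N m; does not yield downwards). The face has one blind bearing bore, 13.6 mm in diameter, 18 mm deep, with a 1 mm chamfer. The drive is a double eccentric that stops anywhere: the bore's centre is 4 to 6.5 mm from this axis, in a direction that is not measured and must be felt out.
- cup_head_mid (a point): Cup head, loose, about 120 g, upright on the stand: black cup, 58 mm outside diameter, 28 mm tall, open on top, 52 mm inside, floor 6 mm above its underside, on a metal stem. Point on the axis half-way up the cup, 14 mm above its underside; z up the axis. Grip across the cup. It is 38 mm above the mixer's mouth with the pin on the drive's face, 22 mm when fully home.
- pin_tip (a point): Lowest point of the cup head's stem, on its axis, 64 mm below the middle of the cup; z up the axis. The pin is 12 mm in diameter and 16 mm long with a 1 mm chamfer at the tip; above it a shoulder 18 mm in diameter and 34 mm long reaches to the cup's underside. Fully home, the shoulder stands on the drive's face.
- stand: Parking stand, fixed: bent aluminium sheet, top plate 44 mm (its x) by 174 mm (its y), top face 64 mm above the worktop, with two 23 mm holes 45 mm either side of the middle along its y. A head hangs in each, in either order. Origin on the worktop under its middle. Fingers closing along its x pass down beside the plate.
- plate_head_mid (a point): Spare plate head, loose, in the stand's other hole: the same stem under a flat black disc 60 mm in diameter, 10 mm thick. Point on its axis, half-way up the disc. Leave it alone.
- jar_mid (a point): Sample jar, loose, closed, about 45 mm in diameter and 63 mm tall, white lid, upright on the worktop. Point at its centre, 31.5 mm above its base; z up its axis. Grip it by the lid (upper 20 mm) so that the fingers stay above the cup's rim. Standing in the cup, this point is 23.5 mm above the middle of the cup.
- beaker_mid (a point): Clear beaker, loose, 77 mm across and 92 mm tall, upright; this point is its centre, half-way up. Leave it alone.
- filler_mid (a point): Rubber pipette filler bulb, loose, 84 mm long and 53 mm tall; this point is half-way up it. Leave it alone.
Mind the look-alikes: they are no part of the job. What is shaped like the part that bears cup_head_mid but green is not meant.

How it is judged:
By the outcome, as a careful person would: the job done as asked, in the order asked, and still so for the second after the job is handed in, with the robot touching nothing.
It also fails if it takes over 72 s, if anything falls off the work surface, if the arm or the gripper's body presses on something with over 40 N, if the wrist force passes 120 N, or if a joint passes its speed limit or range.

## Working session

There is one attempt and no reset: what is moved stays moved. The work goes in short steps, Python scripts to look and compute and a shell command to move; the robot and the scene stay as the last step left them, time stands still between calls to the robot, and variables do not carry over. Pictures are saved under pics/ and viewed, about 8 in all and at most 12, crops included, and the job is handed in when it is done.

```bash
mkdir -p pics; ls; cat > h.py <<'E'
from cell import ctrl
import numpy as np, cv2
from scipy.spatial.transform import Rotation as R
def cam(n,save=None):
    im=ctrl.get_image(n)
    if save: cv2.imwrite('pics/'+save,im['frame'][:,:,::-1])
    return im
def rot(o):
    o=np.array(o,float)
    if o.shape==(3,3): return o
    if o.size==3: return R.from_euler('xyz',o).as_matrix()
    return R.from_quat(o).as_matrix()
def ray(im,u,v):
    return rot(im['orientation'])@np.linalg.inv(np.array(im['K']))@np.array([u,v,1.])
def at_z(im,u,v,z):
    d=ray(im,u,v);e=np.array(im['eye']);return e+d*(z-e[2])/d[2]
def cloud(im):
    z=im['z_map'];h,w=z.shape;vv,uu=np.mgrid[:h,:w]
    P=np.stack([uu,vv,np.ones_like(uu)],-1)@np.linalg.inv(np.array(im['K'])).T*z[...,None]
    return P@rot(im['orientation']).T+np.array(im['eye'])
E
python3 - <<'E'
from h import *
for n in('scene','top'):
    im=cam(n,n+'0.png');print(n,im['eye'],im['orientation'],np.round(im['K'],1).tolist())
    P=cloud(im)
    for l in['mixer_mouth','cup_head_mid','plate_head_mid','stand','jar_mid','beaker_mid','filler_mid','pin_tip']:
        for d in ctrl.pinpoint(n,l)[:3]:
            u,v=d['xy'][0]*560,d['xy'][1]*420
            iu,iv=min(int(u),559),min(int(v),419)
            print(l,round(d['confidence'],2),round(u,1),round(v,1),P[iv,iu].round(0))
s=ctrl.read_state();print({k:np.round(v,3).tolist() for k,v in s.items()})
E
```

```text
pics
scene [-253.97411835  605.14884407  979.3383396 ] [-2.32616575  0.01490067 -2.20109965] [[520.2, 0.0, 285.3], [0.0, 520.2, 211.4], [0.0, 0.0, 1.0]]
mixer_mouth 0.61 274.4 185.0 [630.  14.  77.]
cup_head_mid 0.83 181.3 279.1 [494. 366.  73.]
cup_head_mid 0.69 139.6 257.6 [624. 411.  60.]
cup_head_mid 0.68 212.0 316.1 [377. 356.  56.]
plate_head_mid 0.85 221.7 265.5 [475. 273.  74.]
stand 0.61 205.3 292.0 [485. 319.   3.]
stand 0.42 187.9 294.5 [482. 364.  29.]
jar_mid 0.74 365.7 176.1 [ 525. -220.   60.]
beaker_mid 0.6 203.6 214.4 [643. 224.  80.]
filler_mid 0.82 347.3 157.8 [ 637. -253.   43.]
pin_tip 0.73 219.5 335.9 [361. 354.   3.]
pin_tip 0.71 186.6 297.7 [485. 367.  18.]
pin_tip 0.55 142.4 274.8 [606. 420.  22.]
top [ 293.60008918   90.77506835 1134.00748049] [-2.94269615e+00  1.10799955e-03 -1.58122451e+00] [[467.8, 0.0, 290.5], [0.0, 467.8, 208.7], [0.0, 0.0, 1.0]]
mixer_mouth 0.73 316.5 159.0 [627.  28.  70.]
mixer_mouth 0.64 205.9 223.7 [475. 286.  77.]
cup_head_mid 0.94 169.2 214.4 [499. 371.  69.]
cup_head_mid 0.81 168.0 270.1 [370. 371.  58.]
cup_head_mid 0.71 149.7 164.7 [625. 429.  53.]
plate_head_mid 0.81 208.0 221.1 [480. 282.  75.]
plate_head_mid 0.34 167.8 215.3 [496. 375.  71.]
stand 0.73 195.6 226.7 [470. 311.  68.]
jar_mid 0.91 430.1 202.5 [ 522. -237.   62.]
beaker_mid 0.58 244.4 145.3 [670. 201.  54.]
filler_mid 0.65 436.4 153.4 [ 646. -264.   49.]
filler_mid 0.39 317.0 162.1 [625.  25.  56.]
pin_tip 0.44 206.2 221.7 [480. 284.  75.]
{'clock': 0.9, 'qpos': [1.051, 0.628, 0.038, 1.517, -0.027, 0.996, -0.02], 'qd': [0.001, 0.001, 0.0, 0.0, -0.001, -0.001, 0.001], 'tau': [-0.0, -56.327, 1.226, -19.379, 0.011, 0.001, -0.0], 'eef_pos': [285.001, -584.203, 231.323], 'tool_rot': [1.155, 1.571, 0.038], 'force': [-0.51, 0.013, -0.433], 'torque': [0.003, 0.065, 0.013], 'width': 85.767}
```

```bash
python3 -c "
import cv2,numpy as np
a=cv2.imread('pics/top0.png')[110:310,100:500];b=cv2.imread('pics/scene0.png')[110:360,100:440]
a=cv2.resize(a,(600,300),interpolation=3);b=cv2.resize(b,(408,300),interpolation=3)
c=np.zeros((600,600,3),'uint8');c[:300]=a;c[300:,:408]=b;cv2.imwrite('pics/both0.png',c)"
```

```text
(no output)
```

View pics/both0.png

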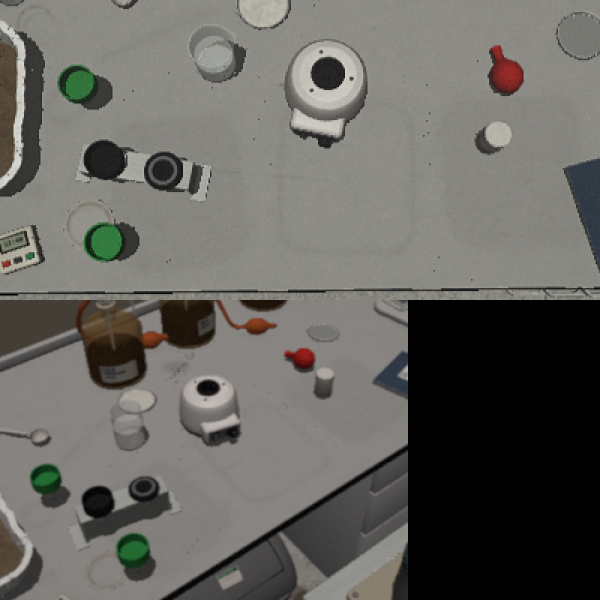

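The top picture (montage pixels) shows the black cup in the stand's left hole (105,160) and the flat plate in the right one (164,170). The two green look-alikes are at (78,84) and (104,242). The mixer is at (327,75) with its pod toward −x, the jar at (497,134), the red filler at (508,75) and the beaker at (213,53).

```bash
python3 - <<'E'
from h import *
Z=dict(cup_head_mid=78,plate_head_mid=69,mixer_mouth=96,jar_mid=31.5,beaker_mid=46,filler_mid=26)
ap=dict(cup_head_mid=(497,371),mixer_mouth=(628,20),jar_mid=(522,-232))
rng=dict(cup_head_mid=(84,98),mixer_mouth=(85,105),jar_mid=(55,70))
for n in('scene','top'):
    im=cam(n);P=cloud(im);F=im['frame'].astype(int)
    for l,z in Z.items():
        print(n,l,[(round(d['confidence'],2),at_z(im,d['xy'][0]*560,d['xy'][1]*420,z)[:2].round(1).tolist()) for d in ctrl.pinpoint(n,l)[:2]])
    for l,c in ap.items():
        lo,hi=rng[l]
        m=(np.hypot(P[...,0]-c[0],P[...,1]-c[1])<48)&(P[...,2]>lo)&(P[...,2]<hi)
        q=P[m][:,:2].astype(np.float32)
        if len(q)<8: print(l,len(q));continue
        (x,y),r=cv2.minEnclosingCircle(q)
        print(n,l,len(q),'circ',round(x,1),round(y,1),round(r,1),'medz',np.median(P[m][:,2]).round(1))
    # dark blobs
    g=F.max(2)
    for l,zt in(('cup_head_mid',92),('mixer_mouth',96)):
        c=ap[l];m=((g<70)&(np.hypot(P[...,0]-c[0],P[...,1]-c[1])<50)).astype('uint8')
        k,lab,st,ce=cv2.connectedComponentsWithStats(m)
        i=1+st[1:,4].argmax();cs,_=cv2.findContours((lab==i).astype('uint8'),0,1)
        e=cv2.fitEllipse(max(cs,key=len));print(n,l,'blob',st[i],e,at_z(im,*e[0],zt).round(1))
E
```

```text
scene cup_head_mid [(0.96, [603.5, 416.6]), (0.91, [356.6, 364.8])]
scene plate_head_mid [(0.91, [493.7, 275.5])]
scene mixer_mouth [(0.56, [612.6, 31.5])]
scene jar_mid [(0.79, [543.3, -251.0])]
scene beaker_mid [(0.68, [679.2, 202.4])]
scene filler_mid [(0.57, [657.2, -268.0])]
scene cup_head_mid 204 circ 488.6 366.5 31.2 medz 91.2
scene mixer_mouth 557 circ 627.8 20.5 47.9 medz 92.0
scene jar_mid 157 circ 529.1 -244.0 24.8 medz 64.5
scene cup_head_mid blob [ 167  265   38   46 1090] ((183.60276794433594, 288.08636474609375), (33.60268020629883, 45.47489929199219), 170.32083129882812) [452.3 378.1  92. ]
scene mixer_mouth blob [264 177  19  13 183] ((273.02362060546875, 182.79833984375), (11.740792274475098, 17.650964736938477), 86.54644012451172) [620.   23.8  96. ]
top cup_head_mid [(0.96, [366.0, 372.6]), (0.81, [496.0, 369.4])]
top plate_head_mid [(0.84, [472.4, 277.7])]
top mixer_mouth []
top jar_mid [(0.96, [525.8, -243.5])]
top beaker_mid [(0.66, [675.7, 200.8])]
top filler_mid [(0.86, [649.8, -270.7])]
top cup_head_mid 150 circ 491.7 367.4 29.3 medz 91.6
top mixer_mouth 1031 circ 628.0 20.1 47.9 medz 90.8
top jar_mid 279 circ 530.8 -241.2 22.9 medz 63.6
top cup_head_mid blob [155 203  35  29 624] ((170.95289611816406, 217.3577880859375), (27.42861557006836, 32.19517135620117), 100.19833374023438) [486.5 360.7  92. ]
top mixer_mouth blob [307 148  23  22 375] ((318.31768798828125, 158.57374572753906), (20.732177734375, 21.421594619750977), 87.9053955078125) [620.4  24.3  96. ]
```

```bash
cat >> h.py <<'E'
def go(*targets,yaw=None):
    """shifts in tool axes (cm) from current pose to world points in turn; yaw=angle of jaw axis (deg, mod 180)"""
    s=ctrl.read_state();T=rot(s['tool_rot']);p=np.array(s['eef_pos'])
    print('clock',round(s['clock'],2),'tcp',p.round(1),'w',round(s['width'],1),'F',np.round(s['force'],1),'q7',np.round(s['qpos'][6],2),'tool',T.round(3).tolist())
    a=np.degrees(np.arctan2(T[1,2],T[0,2]));print('jaw yaw',a.round(2))
    if yaw is not None:
        d=(yaw-a+90)%180-90;print('turn about x (deg): ',round(-d,2))
    for t in targets:
        t=np.array(t,float);print(t,'shift cm',(T.T@(t-p)/10).round(3));p=t
E
python3 - <<'E'
from h import *
go([560,-100,231],[560,367,231],[491,367,231],yaw=-9.5)
E
```

```text
clock 1.6 tcp [ 285.  -584.2  231.3] w 85.9 F [-0.5  0.5 -0.3] q7 -0.02 tool [[0.0, 0.899, 0.438], [-0.0, 0.438, -0.899], [-1.0, 0.0, 0.0]]
jaw yaw -64.0
turn about x (deg):  -54.5
[ 560. -100.  231.] shift cm [ 3.3000e-02  4.5944e+01 -3.1466e+01]
[560. 367. 231.] shift cm [ -0.     20.472 -41.974]
[491. 367. 231.] shift cm [-0.    -6.202 -3.025]
```

```bash
python3 -m inch '[[0,0,0,-9.1,8.5],[0,0,0,-9.1,8.5],[0,0,0,-9.1,8.5],[0,0,0,-9.1,8.5],[0,0,0,-9.1,8.5],[0,0,0,-9.1,8.5],[0,5.2,1.9,0,8.5],[0,5.2,1.9,0,8.5],[0,5.2,1.9,0,8.5],[0,5.2,1.9,0,8.5],[0,5.2,1.9,0,8.5],[0,5.2,1.9,0,8.5],[0,5.2,1.9,0,8.5],[0,5.2,1.9,0,8.5],[0,5.2,1.9,0,8.5],[0,5.2,1.9,0,8.5]]'; python3 -c "
from h import *
go([520,367,200],[491,367,130],yaw=-9.5)"
```

```text
clock: 3.6
eef_pos: [550.0, -88.2, 230.5]
tool_rot: [-0.907, 1.563, -1.053]
force: [0.3, -0.5, -0.4]
width: 85.2
clock 3.6 tcp [550.  -88.2 230.5] w 85.2 F [ 0.3 -0.5 -0.4] q7 -0.21 tool [[0.004, 0.145, 0.989], [-0.007, 0.989, -0.145], [-1.0, -0.006, 0.005]]
jaw yaw -8.35
turn about x (deg):  1.15
[520. 367. 200.] shift cm [ 2.72  44.618 -9.593]
[491. 367. 130.] shift cm [ 6.988 -0.376 -2.904]
```

```bash
python3 - <<'E'
from h import *
for n in('top','scene'):
    im=cam(n);P=cloud(im)
    for l,c,lo,hi in(('cup',(491,367),85,98),('plate',(476,277),70,80)):
        m=(np.hypot(P[...,0]-c[0],P[...,1]-c[1])<42)&(P[...,2]>lo)&(P[...,2]<hi)
        q=P[m];x,y=q[:,0],q[:,1]
        print(n,l,len(q),[np.round((np.percentile(v,1)+np.percentile(v,99))/2,1) for v in(x,y)],[np.round(np.ptp(v),1) for v in (x,y)],cv2.minEnclosingCircle(q[:,:2].astype(np.float32)))
    # stand plate: grey points z 60..68
    m=(np.hypot(P[...,0]-484,P[...,1]-322)<110)&(P[...,2]>58)&(P[...,2]<68)&(im['frame'].min(2)>70)
    print(n,'stand',m.sum(),cv2.minAreaRect(P[m][:,:2].astype(np.float32)))
E
```

```text
top cup 141 [np.float64(491.2), np.float64(367.0)] [np.float64(57.8), np.float64(56.1)] ((491.6426086425781, 367.7510681152344), 29.34734535217285)
top plate 501 [np.float64(475.9), np.float64(279.5)] [np.float64(58.8), np.float64(58.3)] ((474.69329833984375, 278.1724853515625), 30.799211502075195)
top stand 452 ((483.73638916015625, 323.66864013671875), (174.7745361328125, 44.73290252685547), 79.58964538574219)
scene cup 192 [np.float64(489.8), np.float64(366.2)] [np.float64(60.3), np.float64(56.3)] ((490.7827453613281, 366.6148376464844), 30.916515350341797)
scene plate 413 [np.float64(472.8), np.float64(277.4)] [np.float64(59.3), np.float64(60.5)] ((473.4310302734375, 276.94647216796875), 31.468441009521484)
scene stand 453 ((482.0899658203125, 321.03369140625), (174.2332000732422, 47.38052749633789), 79.82789611816406)
```

```bash
python3 -m inch '[[0.3,4.95,-1.0,0.2,8.5],[0.3,4.95,-1.0,0.2,8.5],[0.3,4.95,-1.0,0.2,8.5],[0.3,4.95,-1.0,0.2,8.5],[0.3,4.95,-1.0,0.1,8.5],[0.3,4.95,-1.0,0.1,8.5],[0.3,4.95,-1.0,0.1,8.5],[0.3,4.95,-1.0,0.1,8.5],[0.3,4.5,-1.0,0,8.5]]'; python3 -c "
from h import *
go([491,367,130],yaw=-9.5)"
```

```text
clock: 4.82
eef_pos: [533.5, 372.5, 201.4]
tool_rot: [-0.336, 1.557, -0.505]
force: [1.2, -1.0, 0.4]
width: 84.7
clock 4.83 tcp [533.5 372.5 201.4] w 84.7 F [ 1.2 -1.   0.4] q7 -0.99 tool [[0.012, 0.168, 0.986], [-0.007, 0.986, -0.168], [-1.0, -0.005, 0.013]]
jaw yaw -9.67
turn about x (deg):  -0.17
[491. 367. 130.] shift cm [ 7.087 -1.22  -4.196]
```

```bash
python3 -m inch '[[0,-0.6,-2.1,0,8.5],[0,-0.6,-2.1,0.5,8.5],[3.5,0,0,0,8.5],[3.5,0,0,0,8.5],[0,0,0,0,8.5]]'; python3 -c "
from h import *
go([491,367,62],yaw=-10.3)"
```

```text
clock: 5.45
eef_pos: [489.0, 371.9, 129.4]
tool_rot: [-0.061, 1.557, -0.232]
force: [0.2, 0.2, 0.8]
width: 84.7
clock 5.45 tcp [489.  371.9 129.4] w 84.7 F [0.2 0.2 0.8] q7 -1.07 tool [[0.013, 0.17, 0.985], [-0.003, 0.985, -0.17], [-1.0, -0.001, 0.013]]
jaw yaw -9.8
turn about x (deg):  0.5
[491. 367.  62.] shift cm [ 6.747 -0.443  0.192]
```

```bash
python3 -m inch '[[0,-0.44,0.2,0.5,8.5],[2.5,0,0,0,8.5],[2.5,0,0,0,8.5],[1.6,0,0,0,8.5],[0,0,0,0,8.5]]'; python3 -c "
from h import *
go([491,367,62],yaw=-10.3)"
```

```text
clock: 6.08
eef_pos: [497.4, 367.8, 69.2]
tool_rot: [0.323, 1.547, 0.138]
force: [-0.1, 0.4, 0.8]
width: 84.8
clock 6.08 tcp [497.4 367.8  69.2] w 84.8 F [-0.1  0.4  0.8] q7 -1.1 tool [[0.023, 0.184, 0.983], [0.003, 0.983, -0.184], [-1.0, 0.008, 0.022]]
jaw yaw -10.59
turn about x (deg):  -0.29
[491. 367.  62.] shift cm [ 0.705 -0.201 -0.627]
```

```bash
python3 -m inch '[[0.3,-0.1,-0.65,0,8.5],[0.3,0,0,0,8.5],[0,0,0,0,8.5]]'; python3 -c "
from h import *
go([491,367,62],yaw=-10.3)"
```

```text
clock: 6.45
eef_pos: [491.7, 369.2, 65.2]
tool_rot: [0.402, 1.544, 0.218]
force: [0.1, -0.0, -0.4]
width: 85.0
clock 6.45 tcp [491.7 369.2  65.2] w 85.0 F [ 0.1 -0.  -0.4] q7 -1.11 tool [[0.026, 0.184, 0.983], [0.006, 0.983, -0.184], [-1.0, 0.011, 0.025]]
jaw yaw -10.59
turn about x (deg):  -0.29
[491. 367.  62.] shift cm [ 0.32  -0.229 -0.032]
```

```bash
python3 -m inch '[[0.3,-0.25,0,-0.2,8.5],[0,0,0,0,5],[0,0,0,0,4.5],[0,0,0,0,4.5],[0,0,0,0,4.5],[0,0,0,0,4.5],[0,0,0,0,4.5]]'; python3 -c "
from h import *
go([491,367,62],yaw=-10.3)"
```

```text
clock: 7.32
eef_pos: [491.8, 366.9, 63.0]
tool_rot: [0.415, 1.543, 0.234]
force: [-0.3, 0.3, 1.0]
width: 55.5
clock 7.33 tcp [491.8 366.9  63. ] w 55.5 F [-0.3  0.3  1. ] q7 -1.11 tool [[0.027, 0.18, 0.983], [0.007, 0.984, -0.18], [-1.0, 0.011, 0.026]]
jaw yaw -10.39
turn about x (deg):  -0.09
[491. 367.  62.] shift cm [ 0.1   -0.008 -0.08 ]
```

```bash
python3 -m inch '[[0,0,0,0,4.5],[0,0,0,0,4.5],[-0.5,0,0,0,4.5],[-1,0,0,0,4.5]]'; python3 -c "
from h import *
go([491,367,160],yaw=-10.3)
cam('scene','s1.png')
im=cv2.imread('pics/s1.png')[200:340,120:280];cv2.imwrite('pics/s1c.png',cv2.resize(im,None,fx=3,fy=3))"
```

```text
clock: 7.82
eef_pos: [490.6, 366.2, 77.7]
tool_rot: [0.371, 1.545, 0.19]
force: [0.3, -0.3, -1.5]
width: 55.5
clock 7.83 tcp [490.6 366.2  77.7] w 55.5 F [ 0.3 -0.3 -1.5] q7 -1.1 tool [[0.026, 0.18, 0.983], [0.005, 0.984, -0.18], [-1.0, 0.009, 0.024]]
jaw yaw -10.39
turn about x (deg):  -0.09
[491. 367. 160.] shift cm [-8.231  0.168  0.224]
```

View pics/s1c.png

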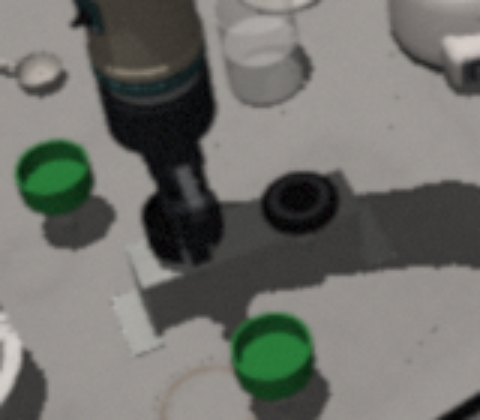

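Good: the cup has left the stand with the fingers, at about (165,225) in the crop, and the plate head and the look-alikes are undisturbed. I'll lift it and carry it to the mixer.

```bash
python3 -m inch '[[-3,0,0,0,4.5],[-4,0,0,0,4.5],[-4,0,0,0,4.5],[0,0,0,0,4.5]]'; python3 -c "
from h import *
go([620,24,190],yaw=-10.3)"
```

```text
clock: 8.38
eef_pos: [488.5, 366.5, 194.1]
tool_rot: [0.449, 1.541, 0.268]
force: [0.3, 0.7, -1.1]
width: 55.5
clock 8.38 tcp [488.5 366.5 194.1] w 55.5 F [ 0.3  0.7 -1.1] q7 -1.06 tool [[0.029, 0.18, 0.983], [0.008, 0.984, -0.18], [-1.0, 0.013, 0.027]]
jaw yaw -10.38
turn about x (deg):  -0.08
[620.  24. 190.] shift cm [  0.518 -31.331  19.087]
```

```bash
python3 -m inch '[[0,-2.5,1.5,0,4.5],[0,-4,2.4,0,4.5],[0,-4,2.4,0,4.5],[0,-4,2.4,0,4.5],[0,-4,2.4,0,4.5],[0,-4,2.4,0,4.5],[0,-4,2.4,0,4.5],[0,-3,2,0,4.5],[0,0,0,0,4.5]]'; python3 -c "
from h import *
go([620,24,190],yaw=-10.3)
for n in('scene','top'):
    im=cam(n,n+'2.png')
    for l in('mixer_mouth','pin_tip','cup_head_mid'): print(n,l,[(round(d['confidence'],2),round(d['xy'][0]*560,1),round(d['xy'][1]*420,1)) for d in ctrl.pinpoint(n,l)[:3]])
im=cv2.imread('pics/scene2.png')[90:230,220:340];a=cv2.resize(im,None,fx=4,fy=4)
cv2.imwrite('pics/s2c.png',a)"
```

```text
clock: 9.5
eef_pos: [610.9, 32.8, 187.6]
tool_rot: [0.456, 1.551, 0.278]
force: [-1.0, 0.2, -1.8]
width: 55.7
clock 9.5 tcp [610.9  32.8 187.6] w 55.7 F [-1.   0.2 -1.8] q7 -0.46 tool [[0.019, 0.177, 0.984], [0.005, 0.984, -0.178], [-1.0, 0.009, 0.018]]
jaw yaw -10.23
turn about x (deg):  0.07
[620.  24. 190.] shift cm [-0.224 -0.705  1.057]
scene mixer_mouth [(0.91, 275.8, 183.1), (0.29, 276.5, 174.6)]
scene pin_tip [(0.89, 274.4, 172.7), (0.62, 142.3, 275.0), (0.62, 216.3, 335.4)]
scene cup_head_mid [(0.8, 270.0, 152.0), (0.61, 138.3, 259.8), (0.59, 209.7, 318.6)]
top mixer_mouth [(0.76, 319.1, 158.2)]
top pin_tip []
top cup_head_mid [(0.67, 170.4, 270.5), (0.65, 150.6, 165.6), (0.42, 315.2, 148.1)]
```

View pics/s2c.png

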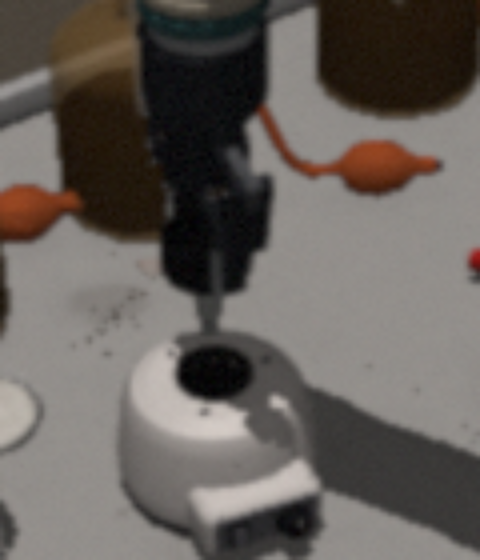

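The cup is gripped straight. In the crop its stem ends near (210,330) and the mixer's dark well is at (214,372), so the pin is a little short of the mouth and above it.

```bash
python3 -c "
from h import *
a=ctrl.get_image('scene');b=ctrl.get_image('top')
print('tip',at_z(a,274.4,172.7,138.6),at_z(a,272.5,172.5,138.6))
print('cupmid',at_z(a,270,152,202.6))
print('mouth',at_z(a,275.8,183.1,96),at_z(b,319.1,158.2,96))
go([619,23.5,187],[619,23.5,150])"
```

```text
tip [608.47757084  25.94940609 138.6       ] [612.08504145  29.36410902 138.6       ]
cupmid [615.88653006  31.79119703 202.6       ]
mouth [614.54686202  18.67728818  96.        ] [621.29131667  22.43018938  96.        ]
clock 10.0 tcp [610.4  38.6 188.9] w 55.9 F [-0.   0.4 -1.7] q7 -0.46 tool [[0.02, 0.17, 0.985], [0.008, 0.985, -0.17], [-1.0, 0.012, 0.018]]
jaw yaw -9.79
[619.   23.5 187. ] shift cm [ 0.199 -1.342  1.1  ]
[619.   23.5 150. ] shift cm [ 3.699 -0.043 -0.068]
```

```bash
python3 -m inch '[[0.1,-0.7,0.55,0,4.5],[0.1,-0.65,0.55,0,4.5],[0,0,0,0,4.5],[1.5,0,0,0,4.5],[1,0,0,0,4.5],[0,0,0,0,4.5],[0,0,0,0,4.5]]'; python3 -c "
from h import *
go([619,23.5,145],[619,23.5,125])"
```

```text
clock: 10.88
eef_pos: [619.6, 22.6, 159.2]
tool_rot: [0.587, 1.551, 0.416]
force: [0.8, 0.2, -1.0]
width: 55.5
clock 10.88 tcp [619.6  22.6 159.2] w 55.5 F [ 0.8  0.2 -1. ] q7 -0.44 tool [[0.018, 0.17, 0.985], [0.008, 0.985, -0.17], [-1.0, 0.011, 0.017]]
jaw yaw -9.78
[619.   23.5 145. ] shift cm [ 1.42   0.064 -0.098]
[619.   23.5 125. ] shift cm [ 2.    -0.022 -0.034]
```

```bash
python3 -m inch '[[1.2,0.05,-0.1,0,4.5],[1,0,0,0,4.5],[0.8,0,0,0,4.5],[0,0,0,0,4.5]]'; python3 -c "
from h import *
go([619,23.5,119])"
```

```text
clock: 11.38
eef_pos: [619.1, 23.8, 127.1]
tool_rot: [0.592, 1.551, 0.421]
force: [0.4, 1.2, -1.3]
width: 55.4
clock 11.38 tcp [619.1  23.8 127.1] w 55.4 F [ 0.4  1.2 -1.3] q7 -0.46 tool [[0.018, 0.169, 0.985], [0.008, 0.986, -0.169], [-1.0, 0.011, 0.017]]
jaw yaw -9.76
[619.   23.5 119. ] shift cm [ 0.807 -0.045 -0.021]
```

```bash
python3 -m inch '[[0.2,0,0,0,4.5],[0.2,0,0,0,4.5],[0.1,0,0,0,4.5],[0,0,0,0,4.5]]'; python3 -m inch '[[0.1,0,0,0,4.5],[0,0,0,0,4.5]]';python3 -m inch '[[0.1,0,0,0,4.5]]'
```

```text
clock: 11.88
eef_pos: [619.9, 23.9, 122.4]
tool_rot: [0.567, 1.549, 0.397]
force: [0.1, 0.1, -1.4]
width: 55.2
clock: 12.12
eef_pos: [620.0, 23.9, 121.6]
tool_rot: [0.561, 1.549, 0.39]
force: [0.1, -1.2, -1.7]
width: 55.5
clock: 12.25
eef_pos: [620.2, 23.9, 120.6]
tool_rot: [0.558, 1.549, 0.388]
force: [0.1, 0.1, -1.7]
width: 55.3
```

```bash
for i in 1 2 3; do :; done; python3 -m inch '[[0.1,0,0,0,4.5]]'; python3 -m inch '[[0.1,0,0,0,4.5]]'
```

```text
clock: 12.38
eef_pos: [620.2, 23.9, 119.6]
tool_rot: [0.559, 1.549, 0.388]
force: [0.3, -0.4, -0.7]
width: 55.4
clock: 12.5
eef_pos: [620.2, 23.9, 118.6]
tool_rot: [0.555, 1.549, 0.384]
force: [-0.7, -0.2, 3.1]
width: 55.4
```

```bash
python3 -m inch '[[0.05,0,0,0,4.5]]';  python3 -m inch '[[0.05,0,0,0,4.5]]'
```

```text
clock: 12.62
eef_pos: [620.3, 24.0, 118.6]
tool_rot: [0.55, 1.548, 0.379]
force: [-1.1, -0.7, 4.1]
width: 55.1
clock: 12.75
eef_pos: [620.4, 24.0, 118.6]
tool_rot: [0.542, 1.548, 0.372]
force: [-1.5, -0.4, 4.2]
width: 55.7
```

```bash
python3 -m inch '[[0.05,-0.03,0.14,0,4.5],[0.05,-0.03,0.14,0,4.5],[0.05,0,0.14,0,4.5]]';  python3 -m inch '[[0.05,0.18,-0.02,0,4.5],[0.05,0.17,-0.07,0,4.5]]'
```

```text
clock: 13.12
eef_pos: [621.0, 24.0, 118.3]
tool_rot: [0.721, 1.554, 0.551]
force: [-4.3, 0.9, 8.8]
width: 55.8
clock: 13.38
eef_pos: [620.7, 25.0, 118.4]
tool_rot: [0.51, 1.556, 0.339]
force: [-1.3, -2.7, 4.7]
width: 55.6
```

```bash
cat >> h.py <<'E'
def rel(c=(620,24)):
    s=ctrl.read_state();T=rot(s['tool_rot']);p=np.array(s['eef_pos']);t=p+49*T[:,0]
    d=t-np.array([c[0],c[1],t[2]]);l=T.T@d
    print('t',round(s['clock'],2),'tip',t.round(1),'rel y,z',l[1:].round(1),'r',np.hypot(*d[:2]).round(1),'F',np.round(s['force'],1),'tilt',T[:2,0].round(3))
E
python3 -m inch '[[0.02,0,0.25,0,4.5],[0.02,0,0.25,0,4.5],[0.02,0,0.2,0,4.5]]';  python3 -c "from h import *; rel()"
```

```text
clock: 13.75
eef_pos: [621.7, 24.3, 118.3]
tool_rot: [1.409, 1.566, 1.238]
force: [-4.6, 1.0, 8.4]
width: 55.6
t 13.75 tip [621.8  24.5  69.3] rel y,z [0.8 1.7] r 1.9 F [-4.6  1.   8.4] tilt [0.002 0.004]
```

```bash
python3 -m inch '[[-0.2,0,0,0,4.5],[0,-0.08,0.35,0,4.5],[0,0,0,0,4.5]]';  python3 -c "from h import *; rel()"; python3 -m inch '[[0.15,0,0,0,4.5],[0.06,0,0,0,4.5]]';  python3 -c "from h import *; rel()"
```

```text
clock: 14.12
eef_pos: [625.7, 23.0, 119.5]
tool_rot: [1.341, 1.565, 1.17]
force: [-0.3, -0.1, -0.6]
width: 55.5
t 14.12 tip [625.9  23.3  70.5] rel y,z [0.3 5.9] r 5.9 F [-0.3 -0.1 -0.6] tilt [0.002 0.005]
clock: 14.38
eef_pos: [625.9, 23.2, 118.9]
tool_rot: [1.304, 1.565, 1.133]
force: [-2.6, 0.1, 5.4]
width: 55.6
t 14.38 tip [626.1  23.5  69.9] rel y,z [0.5 6.1] r 6.1 F [-2.6  0.1  5.4] tilt [0.002 0.005]
```

```bash
R='from h import *; rel()'
python3 -m inch '[[-0.15,0,0,0,4.5],[0,0.16,-0.13,0,4.5],[0.15,0,0,0,4.5],[0.1,0,0,0,4.5]]'|sed -n 2p;  python3 -c "$R"; python3 -m inch '[[-0.15,0,0,0,4.5],[0,0.18,-0.13,0,4.5],[0.15,0,0,0,4.5],[0.1,0,0,0,4.5]]'|sed -n 2p;  python3 -c "$R"
```

```text
eef_pos: [625.1, 25.6, 118.7]
t 14.88 tip [625.3  25.9  69.7] rel y,z [2.7 4.9] r 5.6 F [-3.  -0.3 12. ] tilt [0.003 0.005]
eef_pos: [624.2, 28.2, 118.6]
t 15.38 tip [624.4  28.5  69.7] rel y,z [5.1 3.5] r 6.2 F [-2.7  0.1 11.8] tilt [0.003 0.006]
```

```bash
R='from h import *; rel()'
python3 -m inch '[[-0.15,0,0,0,4.5],[0,-0.03,-0.2,0,4.5],[0.15,0,0,0,4.5],[0.08,0,0,0,4.5]]'|sed -n 2p;  python3 -c "$R"; python3 -m inch '[[-0.15,0,0,0,4.5],[0,0,-0.2,0,4.5],[0.15,0,0,0,4.5],[0.08,0,0,0,4.5]]'|sed -n 2p;  python3 -c "$R";python3 -m inch '[[-0.15,0,0,0,4.5],[0,-0.1,-0.2,0,4.5],[0.15,0,0,0,4.5],[0.08,0,0,0,4.5]]'|sed -n 2p;  python3 -c "$R"
```

```text
eef_pos: [621.9, 28.3, 118.5]
t 15.88 tip [622.   28.6  69.5] rel y,z [4.9 1.2] r 5.0 F [-3.1  0.7  9.6] tilt [0.003 0.005]
eef_pos: [619.5, 28.7, 118.4]
t 16.38 tip [619.7  29.   69.4] rel y,z [ 4.9 -1.2] r 5.0 F [-2.7 -1.2 10. ] tilt [0.003 0.005]
eef_pos: [616.9, 28.1, 118.5]
t 16.88 tip [617.   28.3  69.5] rel y,z [ 3.7 -3.7] r 5.2 F [-2.8 -1.1  8.6] tilt [0.002 0.005]
```

```bash
R='from h import *; rel()'
python3 -m inch '[[-0.15,0,0,0,4.5],[0,-0.17,-0.1,0,4.5],[0.15,0,0,0,4.5],[0.08,0,0,0,4.5]]'|sed -n 2p;  python3 -c "$R"; python3 -m inch '[[-0.15,0,0,0,4.5],[0,-0.19,-0.03,0,4.5],[0.15,0,0,0,4.5],[0.08,0,0,0,4.5]]'|sed -n 2p;  python3 -c "$R";python3 -m inch '[[-0.15,0,0,0,4.5],[0,-0.19,0.05,0,4.5],[0.15,0,0,0,4.5],[0.08,0,0,0,4.5]]'|sed -n 2p;  python3 -c "$R"
```

```text
eef_pos: [615.3, 26.2, 118.5]
t 17.38 tip [615.4  26.4  69.5] rel y,z [ 1.6 -4.9] r 5.2 F [-1.5  0.4  9.5] tilt [0.002 0.005]
eef_pos: [614.6, 23.9, 118.6]
t 17.88 tip [614.7  24.1  69.6] rel y,z [-0.8 -5.3] r 5.3 F [-1.9  0.2 10. ] tilt [0.001 0.004]
eef_pos: [614.8, 21.5, 118.6]
t 18.38 tip [614.9  21.7  69.6] rel y,z [-3.2 -4.6] r 5.6 F [-2.   0.5 10.3] tilt [0.001 0.004]
```

```bash
R='from h import *; rel()'
python3 -m inch '[[-0.15,0,0,0,4.5],[0,-0.12,0.17,0,4.5],[0.15,0,0,0,4.5],[0.08,0,0,0,4.5]]'|sed -n 2p;  python3 -c "$R"; python3 -m inch '[[-0.15,0,0,0,4.5],[0,-0.05,0.19,0,4.5],[0.15,0,0,0,4.5],[0.08,0,0,0,4.5]]'|sed -n 2p;  python3 -c "$R";python3 -m inch '[[-0.15,0,0,0,4.5],[0,0.05,0.19,0,4.5],[0.15,0,0,0,4.5],[0.08,0,0,0,4.5]]'|sed -n 2p;  python3 -c "$R"
```

```text
eef_pos: [616.6, 19.6, 118.6]
t 18.88 tip [616.7  19.8  69.6] rel y,z [-4.7 -2.5] r 5.3 F [-3.   0.8 11.1] tilt [0.002 0.003]
eef_pos: [618.9, 18.7, 118.7]
t 19.38 tip [619.   18.8  69.7] rel y,z [-5.3 -0.1] r 5.3 F [-3.  -0.4 10.2] tilt [0.002 0.003]
eef_pos: [621.4, 18.9, 118.7]
t 19.88 tip [621.5  19.1  69.7] rel y,z [-4.6  2.3] r 5.1 F [-3.4 -0.4 10.3] tilt [0.003 0.003]
```

```bash
R='from h import *; rel()'
python3 -m inch '[[-0.15,0,0,0,4.5],[0,0.1,0.14,0,4.5],[0.15,0,0,0,4.5],[0.08,0,0,0,4.5]]'|sed -n 2p;  python3 -c "$R"; python3 -m inch '[[-0.15,0,0,0,4.5],[0,0.17,0.08,0,4.5],[0.15,0,0,0,4.5],[0.08,0,0,0,4.5]]'|sed -n 2p;  python3 -c "$R"
```

```text
eef_pos: [623.3, 20.0, 118.7]
t 20.38 tip [623.5  20.2  69.7] rel y,z [-3.2  4.1] r 5.2 F [-3.6  0.2  9.6] tilt [0.003 0.003]
eef_pos: [624.8, 22.1, 118.7]
t 20.88 tip [625.   22.3  69.7] rel y,z [-0.8  5.2] r 5.2 F [-1.8 -0.8  9.6] tilt [0.003 0.003]
```

```bash
R='from h import *; rel();print(np.round(ctrl.read_state()["torque"],2))'
python3 -m inch '[[-0.2,0.08,0,0,4.5],[0,0,0.25,0,4.5],[0,0,0.2,0,4.5],[0,0,0.1,0,4.5]]'|sed -n 2p;  python3 -c "$R"; python3 -m inch '[[0,0,0.1,0,4.5]]'|sed -n 2p;  python3 -c "$R"
```

```text
eef_pos: [630.4, 21.9, 119.7]
t 21.38 tip [630.5  22.1  70.7] rel y,z [-0.1 10.6] r 10.6 F [ 0.3 -0.2 -0.8] tilt [0.002 0.003]
[ 0.02 -0.04  0.09]
eef_pos: [631.4, 21.7, 119.5]
t 21.5 tip [631.4  21.8  70.5] rel y,z [-0.2 11.6] r 11.6 F [-0.7  0.4 -1.1] tilt [0.002 0.003]
[ 0.03 -0.03  0.02]
```

```bash
R='from h import *; rel();print(np.round(ctrl.read_state()["torque"],2))'
python3 -m inch '[[-0.02,0.01,0.1,0,4.5]]'|sed -n 2p;  python3 -c "$R"; python3 -m inch '[[0,0,0.1,0,4.5]]'|sed -n 2p;  python3 -c "$R"
```

```text
eef_pos: [632.3, 21.6, 119.6]
t 21.62 tip [632.4  21.7  70.6] rel y,z [-0.1 12.6] r 12.6 F [-0.4  0.3 -1.5] tilt [0.001 0.003]
[ 0.   -0.01  0.01]
eef_pos: [632.7, 21.5, 119.4]
t 21.75 tip [632.7  21.6  70.4] rel y,z [-0.1 12.9] r 12.9 F [-2.5 -0.6 -0.2] tilt [-0.     0.003]
[0.09 0.54 0.02]
```

```bash
R='from h import *; rel();print(np.round(ctrl.read_state()["torque"],2))'
python3 -m inch '[[-0.05,0,-0.5,0,4.5],[0,0,-0.45,0,4.5],[0,0.4,0,0,4.5],[0,0.3,0,0,4.5],[0,0.1,0,0,4.5]]'|sed -n 2p;  python3 -c "$R"; python3 -m inch '[[0,0.1,0,0,4.5]]'|sed -n 2p;  python3 -c "$R"
```

```text
eef_pos: [624.6, 31.9, 120.3]
t 22.38 tip [624.7  32.   71.3] rel y,z [8.7 3.2] r 9.3 F [ 0.5  0.2 -0.6] tilt [0.001 0.004]
[ 0.   -0.   -0.05]
eef_pos: [624.9, 33.0, 120.3]
t 22.5 tip [625.   33.2  71.3] rel y,z [9.9 3.4] r 10.4 F [ 0.3  1.  -2.1] tilt [0.002 0.004]
[-0.06 -0.04  0.01]
```

```bash
R='from h import *; rel();print(np.round(ctrl.read_state()["torque"],2))'
python3 -m inch '[[0,0.1,0,0,4.5]]'|sed -n 2p;  python3 -c "$R"; python3 -m inch '[[0,0.1,0,0,4.5]]'|sed -n 2p;  python3 -c "$R"; python3 -m inch '[[0,0.06,0,0,4.5]]'|sed -n 2p;  python3 -c "$R"
```

```text
eef_pos: [625.2, 34.0, 120.3]
t 22.62 tip [625.3  34.2  71.3] rel y,z [10.9  3.4] r 11.4 F [ 0.6 -0.5 -0.8] tilt [0.002 0.004]
[-0.14  0.    0.02]
eef_pos: [625.2, 34.3, 120.3]
t 22.75 tip [625.3  34.4  71.3] rel y,z [11.2  3.4] r 11.7 F [-0.1 -1.5 -0.9] tilt [0.001 0.003]
[-0.47  0.13  0.  ]
eef_pos: [625.2, 34.3, 120.3]
t 22.88 tip [625.3  34.3  71.3] rel y,z [11.1  3.4] r 11.6 F [ 0.1 -1.5 -0.6] tilt [0.001 0.002]
[-0.35  0.06  0.02]
```

```bash
sed -i 's/c=(620,24)/c=(622.9,24.6)/' h.py; R='from h import *; rel()'
python3 -m inch '[[0,-0.3,-0.04,0,4.5],[0,-0.17,-0.02,0,4.5],[0.1,0,0,0,4.5],[0.1,0,0,0,4.5],[0.08,0,0,0,4.5]]'|sed -n 2p;  python3 -c "$R"; python3 -m inch '[[-0.15,0,0,0,4.5],[0,-0.03,0.18,0,4.5],[0.15,0,0,0,4.5],[0.08,0,0,0,4.5]]'|sed -n 2p;  python3 -c "$R"
```

```text
eef_pos: [624.1, 30.3, 118.8]
t 23.5 tip [624.2  30.4  69.8] rel y,z [6.  0.2] r 6.0 F [-2.7 -0.9  6.3] tilt [0.002 0.003]
eef_pos: [626.4, 30.1, 118.8]
t 24.0 tip [626.6  30.3  69.8] rel y,z [6.2 2.6] r 6.8 F [-2.3  0.2  9.7] tilt [0.003 0.003]
```

```bash
R='from h import *; rel()'
python3 -m inch '[[-0.15,0,0,0,4.5],[0,-0.22,0.05,0,4.5],[0.15,0,0,0,4.5],[0.08,0,0,0,4.5]]'|sed -n 2p;  python3 -c "$R";python3 -m inch '[[-0.15,0,0,0,4.5],[0,-0.17,0.12,0,4.5],[0.15,0,0,0,4.5],[0.08,0,0,0,4.5]]'|sed -n 2p;  python3 -c "$R";python3 -m inch '[[-0.15,0,0,0,4.5],[0,-0.19,0.05,0,4.5],[0.15,0,0,0,4.5],[0.08,0,0,0,4.5]]'|sed -n 2p;  python3 -c "$R"
```

```text
eef_pos: [626.6, 27.5, 118.8]
t 24.5 tip [626.8  27.6  69.8] rel y,z [3.6 3.3] r 4.9 F [-2.2 -0.6  9.7] tilt [0.003 0.003]
eef_pos: [627.7, 25.1, 118.8]
t 25.0 tip [627.9  25.3  69.8] rel y,z [1.5 4.8] r 5.0 F [-3.  -0.6 10.7] tilt [0.003 0.003]
eef_pos: [628.0, 22.7, 118.8]
t 25.5 tip [628.2  22.8  69.8] rel y,z [-0.8  5.5] r 5.5 F [-3.1 -0.3  9.8] tilt [0.003 0.002]
```

```bash
R='from h import *; rel()'
python3 -m inch '[[-0.15,0,0,0,4.5],[0,-0.17,-0.08,0,4.5],[0.15,0,0,0,4.5],[0.08,0,0,0,4.5]]'|sed -n 2p;  python3 -c "$R";python3 -m inch '[[-0.15,0,0,0,4.5],[0,-0.13,-0.14,0,4.5],[0.15,0,0,0,4.5],[0.08,0,0,0,4.5]]'|sed -n 2p;  python3 -c "$R";python3 -m inch '[[-0.15,0,0,0,4.5],[0,-0.06,-0.18,0,4.5],[0.15,0,0,0,4.5],[0.08,0,0,0,4.5]]'|sed -n 2p;  python3 -c "$R"
```

```text
eef_pos: [626.8, 20.8, 118.8]
t 26.0 tip [626.9  20.8  69.8] rel y,z [-3.   4.6] r 5.5 F [-3.3  0.2 10.1] tilt [0.003 0.002]
eef_pos: [624.8, 19.5, 118.8]
t 26.5 tip [624.9  19.6  69.8] rel y,z [-4.6  2.9] r 5.4 F [-3.2  0.1  9.9] tilt [0.003 0.001]
eef_pos: [622.6, 19.2, 118.7]
t 27.0 tip [622.7  19.3  69.7] rel y,z [-5.2  0.7] r 5.3 F [-3.2 -0.7 10.7] tilt [0.002 0.001]
```

```bash
R='from h import *; rel()'
python3 -m inch '[[-0.15,0,0,0,4.5],[0,0.05,-0.2,0,4.5],[0.15,0,0,0,4.5],[0.08,0,0,0,4.5]]'|sed -n 2p;  python3 -c "$R";python3 -m inch '[[-0.15,0,0,0,4.5],[0,0.12,-0.16,0,4.5],[0.15,0,0,0,4.5],[0.08,0,0,0,4.5]]'|sed -n 2p;  python3 -c "$R";python3 -m inch '[[-0.15,0,0,0,4.5],[0,0.18,-0.09,0,4.5],[0.15,0,0,0,4.5],[0.08,0,0,0,4.5]]'|sed -n 2p;  python3 -c "$R"
```

```text
eef_pos: [620.3, 20.4, 118.7]
t 27.5 tip [620.4  20.5  69.7] rel y,z [-4.5 -1.8] r 4.8 F [-2.  -1.1 10. ] tilt [0.002 0.001]
eef_pos: [618.7, 22.4, 118.5]
t 28.0 tip [618.7  22.5  69.5] rel y,z [-2.8 -3.7] r 4.7 F [-2.8 -0.7 10.8] tilt [0.001 0.001]
eef_pos: [618.3, 25.1, 117.7]
t 28.5 tip [618.4  25.2  68.7] rel y,z [-0.2 -4.5] r 4.5 F [ 0.   0.1 -0.2] tilt [0.002 0.002]
```

The pin has sunk below the face with no resistance, so this is the bore. I'll lower it gently.

```bash
R='from h import *; rel();print(np.round(ctrl.read_state()["torque"],2))'
python3 -m inch '[[0.1,0,0,0,4.5]]'|sed -n 2p;  python3 -c "$R";python3 -m inch '[[0.08,0,0,0,4.5]]'|sed -n 2p;  python3 -c "$R"
```

```text
eef_pos: [618.5, 25.2, 116.5]
t 28.62 tip [618.7  25.4  67.5] rel y,z [ 0.  -4.3] r 4.3 F [ 0.5 -0.3 -1.3] tilt [0.003 0.002]
[ 0.15 -0.06 -0.02]
eef_pos: [618.6, 25.2, 115.4]
t 28.75 tip [618.7  25.3  66.4] rel y,z [-0.  -4.2] r 4.2 F [-0.5 -0.3 -1.1] tilt [0.003 0.002]
[ 0.06 -0.13 -0.  ]
```

```bash
R='from h import *; rel();print(np.round(ctrl.read_state()["torque"],2))'
python3 -m inch '[[0.15,0,0,0,4.5],[0.15,0,0,0,4.5]]'|sed -n 2p;  python3 -c "$R";python3 -m inch '[[0.15,0,0,0,4.5],[0.15,0,0,0,4.5]]'|sed -n 2p;  python3 -c "$R"
```

```text
eef_pos: [618.6, 25.2, 111.9]
t 29.0 tip [618.7  25.3  62.9] rel y,z [-0.  -4.2] r 4.2 F [1.  0.1 0.2] tilt [0.002 0.002]
[ 0.06 -0.09 -0.02]
eef_pos: [618.6, 25.2, 108.5]
t 29.25 tip [618.7  25.3  59.5] rel y,z [-0.1 -4.2] r 4.2 F [ 0.8  1.1 -1.3] tilt [0.002 0.002]
[ 0.12 -0.13 -0.  ]
```

```bash
R='from h import *; rel();print(np.round(ctrl.read_state()["torque"],2))'
python3 -m inch '[[0.15,0,0,0,4.5],[0.12,0,0,0,4.5]]'|sed -n 2p;  python3 -c "$R";python3 -m inch '[[0.1,0,0,0,4.5],[0.08,0,0,0,4.5]]'|sed -n 2p;  python3 -c "$R"
```

```text
eef_pos: [618.6, 25.2, 105.6]
t 29.5 tip [618.7  25.3  56.6] rel y,z [-0.1 -4.2] r 4.2 F [ 1.1  0.5 -0.5] tilt [0.002 0.002]
[ 0.07 -0.17 -0.  ]
eef_pos: [618.6, 25.2, 103.7]
t 29.75 tip [618.7  25.3  54.7] rel y,z [-0.  -4.3] r 4.3 F [ 0.6  0.3 -0.9] tilt [0.002 0.002]
[ 0.06 -0.12  0.03]
```

```bash
R='from h import *; rel();print(np.round(ctrl.read_state()["torque"],2))'
python3 -m inch '[[0.06,0,0,0,4.5]]'|sed -n 2p;  python3 -c "$R";python3 -m inch '[[0.06,0,0,0,4.5]]'|sed -n 2p;  python3 -c "$R"; python3 -m inch '[[0.04,0,0,0,4.5]]'|sed -n 2p;  python3 -c "$R"
```

```text
eef_pos: [618.6, 25.3, 103.1]
t 29.88 tip [618.7  25.4  54.1] rel y,z [ 0.  -4.3] r 4.3 F [-1.2  0.3  0.3] tilt [0.002 0.002]
[ 0.06 -0.08 -0.02]
eef_pos: [618.7, 25.3, 102.9]
t 30.0 tip [618.8  25.4  53.9] rel y,z [ 0.  -4.2] r 4.2 F [-1.1  0.1  4.7] tilt [0.002 0.002]
[ 0.08  0.28 -0.01]
eef_pos: [618.7, 25.3, 102.9]
t 30.12 tip [618.8  25.4  53.9] rel y,z [ 0.  -4.2] r 4.2 F [-1.3 -0.2  3.6] tilt [0.003 0.002]
[ 0.1   0.26 -0.02]
```

The cup is home: it went down 15.8 mm below the drive face and then met firm, light contact. I'll release it, retreat and measure where it stands.

```bash
python3 -m inch '[[0,0,0,0,4.5],[0,0,0,0,6.2],[0,0,0,0,7.5],[0,0,0,0,8.5],[0,0,0,0,8.5],[0,0,0,0,8.5],[-2,0,0,0,8.5],[-3,0,0,0,8.5],[-4,0,0,0,8.5],[-4,0,0,0,8.5]]'; python3 -m inch '[[0,-5,0,0,8.5],[0,-5,0,0,8.5],[0,-5,0,0,8.5],[0,-3,0,0,8.5],[0,0,0,0,8.5]]'; python3 - <<'E'
from h import *
for n in('top','scene'):
    im=cam(n,n+'3.png');P=cloud(im)
    for l,c,lo,hi in(('cuprim',(619,25),126,138),('jar',(530,-242),55,70)):
        m=(np.hypot(P[...,0]-c[0],P[...,1]-c[1])<45)&(P[...,2]>lo)&(P[...,2]<hi)
        q=P[m];
        if len(q)<5: print(n,l,len(q));continue
        (x,y),r=cv2.minEnclosingCircle(q[:,:2].astype(np.float32));print(n,l,len(q),round(x,1),round(y,1),round(r,1),np.percentile(q[:,2],[5,50,95]).round(1),[np.round((np.percentile(v,2)+np.percentile(v,98))/2,1) for v in(q[:,0],q[:,1])])
    for l,z in(('cup_head_mid',118),('jar_mid',31.5)):
        print(n,l,[(round(d['confidence'],2),at_z(im,d['xy'][0]*560,d['xy'][1]*420,z)[:2].round(1).tolist()) for d in ctrl.pinpoint(n,l)[:3]])
a=cv2.imread('pics/scene3.png')[130:240,220:400];b=cv2.imread('pics/top3.png')[110:220,280:460]
cv2.imwrite('pics/c3.png',cv2.resize(np.vstack([a,b]),None,fx=2.7,fy=2.7))
go([530,-242,150],yaw=-10)
E
```

```text
clock: 31.38
eef_pos: [615.5, 24.1, 231.7]
tool_rot: [-3.112, 1.563, 2.995]
force: [0.2, -0.3, 0.3]
width: 85.1
clock: 32.0
eef_pos: [586.4, -156.9, 236.1]
tool_rot: [0.583, 1.568, 0.41]
force: [0.4, 0.8, 0.0]
width: 85.0
top cuprim 135 617.8 26.0 29.2 [127.2 132.5 135.1] [np.float64(617.6), np.float64(26.1)]
top jar 276 528.8 -242.5 23.0 [59.2 63.7 67. ] [np.float64(529.3), np.float64(-241.3)]
top cup_head_mid [(0.85, [617.7, 23.6]), (0.82, [605.7, 403.1]), (0.77, [364.1, 357.0])]
top jar_mid [(0.64, [532.9, -244.0])]
scene cuprim 136 617.7 25.3 31.6 [126.7 131.1 135.6] [np.float64(616.4), np.float64(25.1)]
scene jar 161 528.6 -242.9 24.0 [56.  64.3 68.2] [np.float64(527.2), np.float64(-242.5)]
scene cup_head_mid [(0.94, [619.2, 25.2]), (0.7, [567.8, 417.8]), (0.62, [332.4, 373.8])]
scene jar_mid [(0.68, [537.3, -244.0]), (0.21, [654.2, -259.3])]
clock 32.3 tcp [ 587.7 -151.3  236.3] w 84.6 F [ 0.7 -0.5  0.1] q7 -0.12 tool [[0.003, 0.164, 0.986], [0.004, 0.986, -0.164], [-1.0, 0.004, 0.003]]
jaw yaw -9.45
turn about x (deg):  0.55
[ 530. -242.  150.] shift cm [ 8.574 -9.931 -4.227]
```

View pics/c3.png

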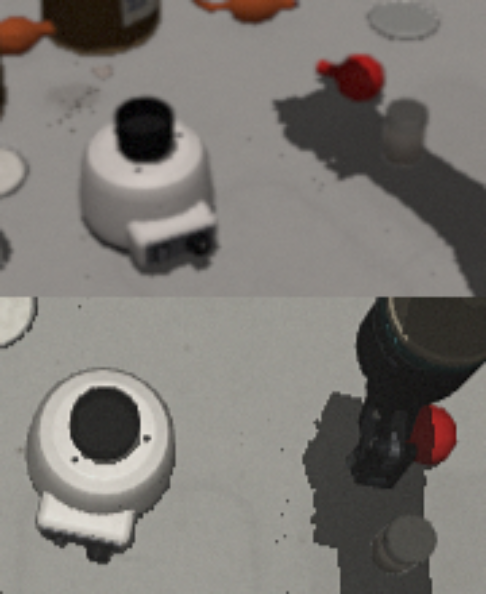

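The lower/left housing shows the cup standing upright on the mixer, at (145,128) in the upper half and (105,425) in the lower. The jar at (405,130)/(405,545) and the filler are untouched. Next is the jar, at about (529,−242).

```bash
python3 -m inch '[[0,-3.4,-1.5,0.3,8.5],[0,-3.4,-1.5,0.2,8.5],[2,-2.9,-1.4,0,8.5],[3,0,0,0,8.5],[3,0,0,0,8.5],[0,0,0,0,8.5],[0,0,0,0,8.5]]'; python3 -c "
from h import *
go([529,-242,90],[529,-242,31])"
```

```text
clock: 33.17
eef_pos: [532.1, -233.6, 155.7]
tool_rot: [0.677, 1.56, 0.517]
force: [-0.2, 0.1, 0.9]
width: 85.2
clock 33.17 tcp [ 532.1 -233.6  155.7] w 85.2 F [-0.2  0.1  0.9] q7 0.01 tool [[0.009, 0.159, 0.987], [0.005, 0.987, -0.159], [-1.0, 0.007, 0.008]]
jaw yaw -9.17
[ 529. -242.   90.] shift cm [ 6.565 -0.919 -0.228]
[ 529. -242.   31.] shift cm [ 5.9   -0.038 -0.048]
```

```bash
python3 -m inch '[[2.2,-0.9,-0.25,0,8.5],[2.2,0,0,0,8.5],[2,0,0,0,8.5],[2,0,0,0,8.5],[1.4,0,0,0,8.5],[0,0,0,0,8.5],[0,0,0,0,8.5]]'; python3 -c "
from h import *
go([529,-242,31])"
```

```text
clock: 34.05
eef_pos: [538.9, -241.6, 64.8]
tool_rot: [0.127, 1.544, -0.028]
force: [-0.5, -0.5, 0.2]
width: 84.8
clock 34.05 tcp [ 538.9 -241.6   64.8] w 84.8 F [-0.5 -0.5  0.2] q7 -0.02 tool [[0.026, 0.155, 0.988], [-0.001, 0.988, -0.155], [-1.0, 0.003, 0.026]]
jaw yaw -8.9
[ 529. -242.   31.] shift cm [ 3.352 -0.201 -1.064]
```

```bash
python3 -m inch '[[0,-0.1,-0.55,0,8.5],[0,-0.1,-0.55,0,8.5],[0.7,0,0,0,8.5],[0.7,0,0,0,8.5],[0.7,0,0,0,8.5],[0.6,0,0,0,8.5],[0.6,0,0,0,8.5],[0,0,0,0,8.5]]'; python3 -c "
from h import *
go([529,-242,31])"
```

```text
clock: 35.05
eef_pos: [528.5, -242.3, 30.2]
tool_rot: [0.106, 1.543, -0.05]
force: [-0.1, 0.1, 0.1]
width: 85.0
clock 35.05 tcp [ 528.5 -242.3   30.2] w 85.0 F [-0.1  0.1  0.1] q7 -0.04 tool [[0.028, 0.155, 0.988], [-0.001, 0.988, -0.155], [-1.0, 0.003, 0.028]]
jaw yaw -8.91
[ 529. -242.   31.] shift cm [-0.083  0.039  0.051]
```

```bash
python3 -m inch '[[-0.05,0,0,0,5],[0,0,0,0,3.5],[0,0,0,0,3.5],[0,0,0,0,3.5],[0,0,0,0,3.5],[0,0,0,0,3.5],[0,0,0,0,3.5]]'; python3 -m inch '[[-0.5,0,0,0,3.5],[-1,0,0,0,3.5],[-2,0,0,0,3.5],[-3,0,0,0,3.5],[-4,0,0,0,3.5],[-4,0,0,0,3.5],[-3,0,0,0,3.5],[-1,0,0,0,3.5],[0,0,0,0,3.5]]'; python3 -c "
from h import *
go([590,-120,216],[619,25.4,216],yaw=-10)"
```

```text
clock: 35.92
eef_pos: [528.8, -242.5, 31.6]
tool_rot: [0.089, 1.542, -0.067]
force: [0.3, -0.1, -0.1]
width: 41.8
clock: 37.05
eef_pos: [522.6, -241.9, 225.9]
tool_rot: [0.056, 1.541, -0.099]
force: [0.0, -0.6, -0.9]
width: 42.1
clock 37.05 tcp [ 522.6 -241.9  225.9] w 42.1 F [ 0.  -0.6 -0.9] q7 0.06 tool [[0.03, 0.155, 0.988], [-0.003, 0.988, -0.155], [-1.0, 0.002, 0.03]]
jaw yaw -8.9
turn about x (deg):  1.1
[ 590. -120.  216.] shift cm [ 1.158 13.089  4.745]
[619.   25.4 216. ] shift cm [ 0.044 14.814  0.616]
```

```bash
python3 -m inch '[[0.3,2,0.4,0,3.5],[0.3,4,0.7,0,3.5],[0,4.5,0.9,0,3.5],[0,4.5,0.9,0,3.5],[0,4.5,0.9,0,3.5],[0,4.5,0.9,0,3.5],[0,3,0.4,0,3.5],[0,1,0.2,0,3.5],[0,0,0,0,3.5],[0,0,0,0,3.5]]'; python3 -c "
from h import *
go([618.3,25.4,216],yaw=-10)
im=cam('scene','s4.png');cv2.imwrite('pics/s4c.png',cv2.resize(cv2.imread('pics/s4.png')[90:230,220:340],None,fx=4,fy=4))
"
```

```text
clock: 38.3
eef_pos: [612.8, 30.1, 205.2]
tool_rot: [-0.725, 1.566, -0.885]
force: [-0.2, 0.4, -0.6]
width: 42.2
clock 38.3 tcp [612.8  30.1 205.2] w 42.2 F [-0.2  0.4 -0.6] q7 -0.44 tool [[0.003, 0.16, 0.987], [-0.004, 0.987, -0.16], [-1.0, -0.003, 0.004]]
jaw yaw -9.21
turn about x (deg):  0.79
[618.3  25.4 216. ] shift cm [-1.077 -0.379  0.626]
```

View pics/s4c.png

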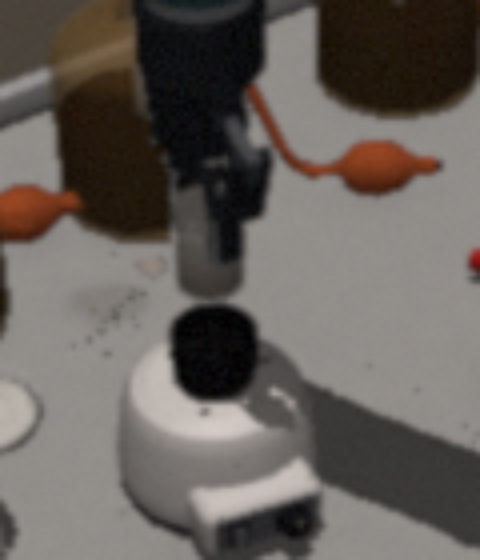

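The jar hangs straight just over the cup, with its base at (210,285) and the cup's rim centred at (213,320). I'll align it and lower it.

```bash
python3 -m inch '[[0,-0.2,0.33,0,3.5],[0,-0.17,0.33,0,3.5],[0,0,0,0,3.5],[0,0,0,0,3.5]]'; python3 -c "
from h import *
go([618.6,25.4,168])"; python3 -m inch '[[0.8,0,0,0,3.5],[0.8,0,0,0,3.5],[0.8,0,0,0,3.5],[0.5,0,0,0,3.5],[0,0,0,0,3.5],[0,0,0,0,3.5]]';python3 -c "
from h import *
go([618.6,25.4,150])"
```

```text
clock: 38.85
eef_pos: [619.1, 21.1, 205.7]
tool_rot: [-0.786, 1.564, -0.953]
force: [-0.7, -0.3, -1.0]
width: 42.2
clock 38.85 tcp [619.1  21.1 205.7] w 42.2 F [-0.7 -0.3 -1. ] q7 -0.43 tool [[0.004, 0.165, 0.986], [-0.006, 0.986, -0.165], [-1.0, -0.005, 0.005]]
jaw yaw -9.51
[618.6  25.4 168. ] shift cm [ 3.767  0.435 -0.144]
clock: 39.6
eef_pos: [618.6, 21.5, 173.9]
tool_rot: [-0.978, 1.565, -1.143]
force: [-0.2, 0.8, -0.4]
width: 41.8
clock 39.6 tcp [618.6  21.5 173.9] w 41.8 F [-0.2  0.8 -0.4] q7 -0.44 tool [[0.002, 0.164, 0.986], [-0.005, 0.986, -0.164], [-1.0, -0.005, 0.003]]
jaw yaw -9.46
[618.6  25.4 150. ] shift cm [ 2.39   0.399 -0.076]
```

```bash
python3 -m inch '[[0,0.2,0,0,3.5],[0,0.19,0,0,3.5],[0,0,0,0,3.5],[0,0,0,0,3.5]]'; python3 - <<'E'
from h import *
go([618.6,25.4,150])
im=cam('scene','s5.png');P=cloud(im);F=im['frame']
# jar base vs cup rim in same picture
cv2.imwrite('pics/s5c.png',cv2.resize(cv2.imread('pics/s5.png')[120:200,235:315],None,fx=7,fy=7,interpolation=cv2.INTER_CUBIC))
E
```

```text
clock: 40.1
eef_pos: [619.8, 25.8, 174.7]
tool_rot: [-0.753, 1.564, -0.918]
force: [0.1, -0.5, -1.4]
width: 42.0
clock 40.1 tcp [619.8  25.8 174.7] w 42.0 F [ 0.1 -0.5 -1.4] q7 -0.45 tool [[0.004, 0.164, 0.986], [-0.005, 0.986, -0.164], [-1.0, -0.004, 0.005]]
jaw yaw -9.45
[618.6  25.4 150. ] shift cm [ 2.468 -0.049 -0.127]
```

View pics/s5c.png

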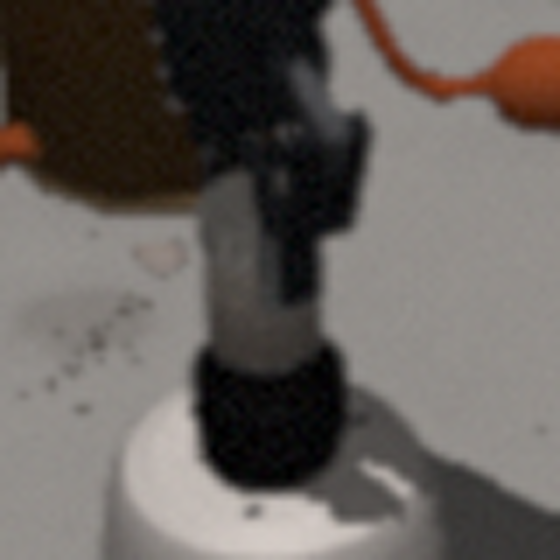

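Laterally the jar's base (215–325, centre about 268) sits centred over the cup's rim (197–345, centre about 271). I'll lower it in.

```bash
python3 -m inch '[[0.5,0,-0.05,0,3.5],[0.5,0,0,0,3.5],[0.4,0,0,0,3.5]]';python3 -m inch '[[0.3,0,0,0,3.5],[0.3,0,0,0,3.5]]'; python3 -m inch '[[0.25,0,0,0,3.5],[0,0,0,0,3.5]]'; python3 -c "
from h import *
go([618.6,25.4,142]);print(ctrl.read_state()['torque'])"
```

```text
clock: 40.52
eef_pos: [619.4, 25.7, 159.9]
tool_rot: [-0.724, 1.564, -0.889]
force: [-0.1, 0.4, -1.0]
width: 42.1
clock: 40.78
eef_pos: [619.2, 25.6, 153.1]
tool_rot: [-0.823, 1.564, -0.988]
force: [0.4, -0.0, -0.8]
width: 41.9
clock: 41.02
eef_pos: [619.1, 25.5, 150.1]
tool_rot: [-0.88, 1.565, -1.045]
force: [0.1, -0.2, -0.5]
width: 42.0
clock 41.02 tcp [619.1  25.5 150.1] w 42.0 F [ 0.1 -0.2 -0.5] q7 -0.46 tool [[0.003, 0.164, 0.986], [-0.005, 0.986, -0.164], [-1.0, -0.005, 0.004]]
jaw yaw -9.46
[618.6  25.4 142. ] shift cm [ 0.81  -0.019 -0.05 ]
[ 0.01734012  0.00965627 -0.06241926]
```

Already inside the rim without touching; now the last 8 mm.

```bash
python3 -m inch '[[0.2,0,0,0,3.5],[0.2,0,0,0,3.5],[0.1,0,0,0,3.5]]';python3 -m inch '[[0.1,0,0,0,3.5]]'; python3 -m inch '[[0.08,0,0,0,3.5]]'
```

```text
clock: 41.4
eef_pos: [619.4, 25.5, 145.1]
tool_rot: [-0.79, 1.564, -0.955]
force: [0.5, -0.0, -1.2]
width: 42.4
clock: 41.52
eef_pos: [619.4, 25.5, 144.1]
tool_rot: [-0.769, 1.564, -0.934]
force: [-0.4, -0.2, -0.9]
width: 42.1
clock: 41.65
eef_pos: [619.4, 25.5, 143.2]
tool_rot: [-0.778, 1.564, -0.943]
force: [0.0, -0.4, -1.2]
width: 42.3
```

```bash
python3 -m inch '[[0.05,0,0,0,3.5]]'
```

```text
clock: 41.78
eef_pos: [619.4, 25.6, 142.7]
tool_rot: [-0.779, 1.564, -0.944]
force: [-0.3, 0.6, -0.2]
width: 42.0
```

```bash
python3 -m inch '[[0.05,0,0,0,3.5]]';python3 -m inch '[[0.05,0,0,0,3.5]]'
```

```text
clock: 41.9
eef_pos: [619.4, 25.5, 142.2]
tool_rot: [-0.772, 1.564, -0.937]
force: [-0.2, -0.7, -1.3]
width: 42.2
clock: 42.02
eef_pos: [619.5, 25.6, 141.6]
tool_rot: [-0.76, 1.564, -0.925]
force: [-0.3, 0.6, -1.1]
width: 42.0
```

```bash
python3 -m inch '[[0.04,0,0,0,3.5]]';python3 -m inch '[[0.04,0,0,0,3.5]]'
```

```text
clock: 42.15
eef_pos: [619.6, 25.7, 141.4]
tool_rot: [-0.696, 1.564, -0.861]
force: [0.7, -0.8, 0.4]
width: 42.0
clock: 42.28
eef_pos: [619.8, 25.7, 141.2]
tool_rot: [-0.644, 1.564, -0.81]
force: [0.5, -0.3, 2.2]
width: 41.6
```

```bash
python3 -m inch '[[0.04,0,0,0,3.5],[0,0,0,0,4.6],[0,0,0,0,5],[0,0,0,0,5.5],[0,0,0,0,6.5],[0,0,0,0,8],[0,0,0,0,8.5]]';python3 -m inch '[[0,0,0,0,8.5],[-1,0,0,0,8.5],[-2,0,0,0,8.5],[-3,0,0,0,8.5],[-3,0,0,0,8.5],[-3,0,0,0,8.5]]'; python3 -m inch '[[0,-5,-1,0,8.5],[0,-5,-1,0,8.5],[0,-5,-1,0,8.5],[0,-3,0,0,8.5],[0,0,0,0,8.5],[0,0,0,0,8.5]]'; python3 - <<'E'
from h import *
for n in('top','scene'):
    im=cam(n,n+'6.png');P=cloud(im)
    for l,lo,hi in(('jar top',165,182),('rim',127,137)):
        m=(np.hypot(P[...,0]-618,P[...,1]-25)<45)&(P[...,2]>lo)&(P[...,2]<hi);q=P[m]
        if len(q)>5:
            c,r=cv2.minEnclosingCircle(q[:,:2].astype(np.float32));print(n,l,len(q),np.round(c,1),round(r,1),np.percentile(q[:,2],[5,50,95]).round(1))
    for l,z in(('plate_head_mid',69),('beaker_mid',46),('filler_mid',26)):
        print(n,l,[(round(d['confidence'],2),at_z(im,d['xy'][0]*560,d['xy'][1]*420,z)[:2].round(1).tolist()) for d in ctrl.pinpoint(n,l)[:1]])
a=cv2.imread('pics/scene6.png')[90:270,130:370];b=cv2.imread('pics/top6.png')[110:290,130:370]
cv2.imwrite('pics/c6.png',cv2.resize(np.vstack([a,b]),None,fx=1.66*1.3,fy=1.66,interpolation=2) if 0 else cv2.resize(np.hstack([a,b]),None,fx=1.66,fy=1.66))
go([600,-150,240])
E
```

```text
clock: 43.15
eef_pos: [619.9, 25.6, 140.9]
tool_rot: [-0.641, 1.564, -0.807]
force: [-0.4, -0.1, 0.2]
width: 85.0
clock: 43.9
eef_pos: [618.0, 26.2, 264.6]
tool_rot: [-1.177, 1.565, -1.342]
force: [1.0, -0.8, -0.1]
width: 85.1
clock: 44.65
eef_pos: [560.9, -148.8, 273.0]
tool_rot: [-0.15, 1.555, -0.311]
force: [-0.1, -0.0, 1.2]
width: 85.0
top jar top 321 [619.5  25.8] 22.0 [169.7 173.4 176.7]
top rim 110 [617.   26.5] 28.8 [128.  132.2 135.9]
top plate_head_mid [(0.61, [469.1, 284.6])]
top beaker_mid [(0.64, [668.0, 196.9])]
top filler_mid [(0.52, [653.9, -281.6])]
scene jar top 184 [617.8  25.8] 23.4 [166.8 173.7 177.1]
scene rim 116 [613.4  26. ] 30.0 [128.1 131.9 136.3]
scene plate_head_mid [(0.71, [479.9, 276.6])]
scene beaker_mid [(0.73, [679.1, 205.5])]
scene filler_mid [(0.82, [664.9, -271.0])]
clock 45.05 tcp [ 560.7 -149.3  272.4] w 84.9 F [-0.1 -0.1 -0.1] q7 -0.1 tool [[0.014, 0.161, 0.987], [-0.005, 0.987, -0.161], [-1.0, -0.003, 0.014]]
jaw yaw -9.25
[ 600. -150.  240.] shift cm [3.295 0.575 3.843]
```

View pics/c6.png

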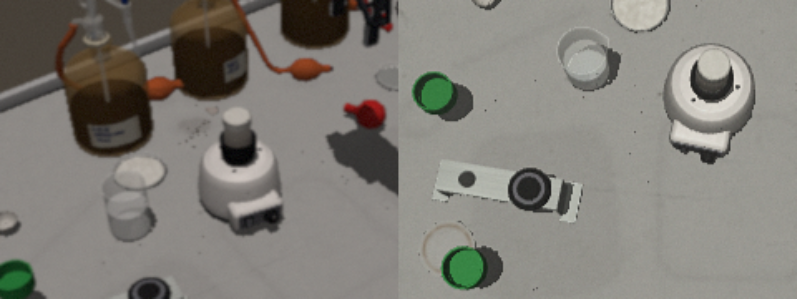

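The jar stands upright in the cup on the mixer, at (237,125) on the left and (713,70) on the right. Its lid top is at z ≈ 173.5 (expected 173) and the cup's rim at 132. The plate head (529,188), beaker (585,60), filler and green look-alikes are unmoved, and the gripper is clear.

```bash
python3 -c "
from h import *
print(ctrl.finish_job())"
```

```text
the job is handed in; nothing more can be done
None
```

The cup head is fitted fully home in the mixer, the sample jar stands upright in the cup, and the job is handed in. It took about 45 s of the 72 s allowed.

- **Finding the bore:** The first ring of touches missed because the well's centre, as felt with the stem, was about 3 mm from where the cameras put it. I felt the well wall on two sides to correct the centre, and a second ring found the bore about 4.3 mm off the axis.
- **Bearing force:** The highest force read while feeling over the drive was about 12 N, against the 30 N limit. Forces are only reported at the end of each move, so brief peaks between readings were not seen.
- **Seating the cup:** The pin went in about 16 mm and met light contact of about 5 N. The cup was upright, with its rim measured at 132 mm (expected 132 mm).
- **Placing the jar:** It touched down in the cup at about 3 N. The lid top measured 173.5 mm (expected 173 mm).
- **Left alone:** The plate head, beaker, filler and green look-alikes look unmoved in the last picture. The trained networks' positions for them scattered by about a centimetre, so they don't confirm it more closely.
- **One disagreement:** In the last check the scene camera put the rim's centre 3 to 5 mm off in x from the other measurements. The jar was hiding part of the rim, and the first top and scene checks, before the jar was in, had agreed on the cup's position.

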